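Pack away the shaker's cold-block kit

ROBOT

A 6-joint arm with a two-finger parallel gripper is mounted at the origin on the work surface. World frame = base frame: x ahead of the robot, y to its left, z up, the work surface at z = 0. Lengths are in mm, angles in rad, forces in N, time in s.
With the tool pointing down it reaches from about 400 to 925 mm from the base axis. Payload 12.5 kg.
Tool frame: the origin (TCP) lies at the very end of the fingers, on their centre line; the grasp point (between the pads) lies 19 mm behind it; z points along the fingers, y is the line along which they close (so a half turn about z gives the same grasp; the last joint's range is limited). The gripper opens to 95 mm and grips with 3 to 60 N. Pads are 20 mm wide; open, the fingers measure 119 mm over their backs; the gripper's body (75 mm by 180 mm) begins 59 mm behind the grasp point.
Start: joints at [-1.437, 0.491, 1.559, -0, 1.092, -0.106], TCP at [148.465, -607.128, 214.661] pointing down, gripper open.
Joint ranges: [-3.1, 3.1], [-0.84, 2.19], [0.05, 2.79], [-1.13, 4.28], [0.06, 2.93], [-2.69, 2.69]. Speed limits (rad/s): [2.22, 2.22, 2.79, 3.14, 3.14, 3.14].

INTERFACE

Orientations are given as [roll, pitch, yaw] about the fixed x, y, z axes, in that order (R = Rz(yaw) Ry(pitch) Rx(roll)).
In Python, from cell import * gives the robot as it stands.
- The arm moves only by the tool jog_arm, never from a script. Its argument "targets" is a list of rows, each an object with "turn": the turn, a rotation vector about the world's x, y, z in degrees, a list of three; "slide": the shift along the world's x, y, z in mm, a list of three; "claw": the opening in per cent of the stroke, from 0 (shut) to 100 (fully open). In form: [{"turn": [wx, wy, wz], "slide": [x, y, z], "claw": claw}, ...]. A call has 1 to 5 rows; each row shifts and turns the commanded pose from where the row before left it; what a row does not reach is not made up. A row lasts 1/8 s, in which the tool goes at most 62.5 mm and 10.7 degrees, less where a joint would pass 70% of its speed; a pose out of reach is approached as far as the arm can. A call with a gripper value outside its range is refused whole. The fingers move at their own pace and stop on an object; the grip force is fixed at half the most. Time passes only in rows, so rows that do not move let the fingers close. It gives the time, the measured TCP pose, the force, the opening and the grip force at its end, in the units of the state.
- state(): the state, without advancing time (a new reading comes with each control period).
- read_camera(name): name is "side" or "top"; returns a dict with "frame" (384x512x3 uint8, blue, green, red), "mtx" (3x3 intrinsics, pixels), "k1" (the pictures are not rectified: a ray, as slopes to the right and down, at radius r is drawn at 1 + k1 r^2 times it, then the intrinsics apply), "R" (3x3) and "t" (3): a world point X has camera coordinates R X + t. Camera axes: x right, y down, z forward; pixel columns grow to the right and rows downward; lengths in mm; the calibration is good to about 2 mm. A picture is of the moment at which its call begins. There is no depth.
- job_done(): hands the job in; it is judged then, once.
Trained networks look in the newest picture that a camera, given by its name, has taken for a name from the list of things; names that differ only in an ending like _2 or _b are one class to them, and where a whole thing is asked for, a point or a joint stands for the part that bears it (a point fixed in the world has none). Each returns a list of dicts, best first, with "conf" (0 to 1); they miss things now and then, are a little off and sometimes report something else, mostly with a low value. They report only what shows in the picture. A call takes as long as a camera call.
- look_for(query, camera): "xy" ([column, row] in pixels, amid what is visible of it).
The state is a dict: "t": time; "joints": joint angles; "qvel": joint speeds; "tau": joint torques, N m; "eef_pos": TCP position; "tcp_rot": TCP orientation; "ft_force": force on the tool from outside, world axes, zero at the start; "moment": the same for the moment, N m; "opening": opening from 0.0 (shut) to 1.0 (fully open); "grip_force": force on a finger pad.
Only numpy, scipy, OpenCV 4.12 (cv2) and the standard library are available. Lean on these libraries where they do the work, as an engineer would, in place of code of your own. Each camera call takes 0.05 s, during which the arm holds its last target. There are 200 camera calls.

TASK

Pack away the tube shaker's kit. In the grey dock build a stack from the bottom up, one piece at a time: first the aluminium block, then the black tube rack on it, then the blue lid on top with its handle up, their sides lined up with each other and with the dock. Lay the left-hand red bracket flat in the green tray and the right-hand one flat in the yellow tray, ribs up (at any time), and do not push about or knock over the brown bottle or the white beaker.

Things in the scene. Friction and masses are not known exactly. Their poses are not given: they have to be found in the camera images.
- block_mid (a point): Bare aluminium cold block with 32 dark tube wells in its top, 104 mm (x) by 56 mm (y) by 26 mm high, about 0.35 kg. Point: its centre, 13 mm above its underside; z up.
- rack_mid (a point): Black plastic tube rack with 32 grey tube wells in its top, body 104 mm (x) by 56 mm (y) by 26 mm high, with a small 5 mm lip at each short end. Flat top and bottom. Point: its centre, 13 mm above its underside; z up.
- lid_mid (a point): Blue plastic lid: flat plate 104 mm (x) by 56 mm (y), 8 mm thick, with a bridge handle on top: a bar 64 mm long (x), 12 mm wide (y), 30 to 42 mm above the underside, on a leg at each end. Point: centre, half-way up (21 mm above the underside); z up.
- bracket_l_mid (a point): Left-hand red L-bracket lying flat. Sole 6 mm thick: leg 70 x 24 mm along x; at its +x end a foot 24 mm wide reaches +34 mm in y. Rib to hold: 12 mm thick (y), x -32 to +24 mm, top 42 mm above underside. Seen from above with the foot at the leg's far end, the foot points left; mirror image of the other. Point: middle of the leg, 21 mm above underside; z up. Any yaw.
- bracket_r_mid (a point): Right-hand red L-bracket lying flat. Sole 6 mm thick: leg 70 x 24 mm along x; at its +x end a foot 24 mm wide reaches -34 mm in y. Rib to hold: 12 mm thick (y), x -32 to +24 mm, top 42 mm above underside. Seen from above with the foot at the leg's far end, the foot points right; mirror image of the other. Point: middle of the leg, 21 mm above underside; z up. Any yaw.
- dock_floor (a point): Grey shallow oblong dock, fixed to the bench, 128 mm (x) by 80 mm (y) outside, 120 mm by 72 mm inside, rim 9 mm above the bench. Point: centre of its inner floor, 4 mm above the bench; x along its long side.
- tray_l_floor (a point): Square green tray, fixed to the bench, 124 mm outside, 116 mm inside, rim 13 mm above the bench. Point: centre of its inner floor, 4 mm above the bench; x and y along its sides.
- tray_r_floor (a point): Square yellow tray, fixed to the bench, 124 mm outside, 116 mm inside, rim 13 mm above the bench. Point: centre of its inner floor, 4 mm above the bench; x and y along its sides.
- bottle_mid (a point): Small brown glass bottle with a black cap, 36 mm across, 68 mm tall, standing loose; not part of the job. Point: its centre, half-way up.
- beaker_mid (a point): Small white porcelain beaker, 42 mm across, 55 mm tall, standing loose; not part of the job. Point: its centre, half-way up.

How it is judged:
By the outcome, as a careful person would: the job done as asked, in the order asked, and still so for the second after the job is handed in, with the robot touching nothing.
It also fails if it takes over 144 s, if anything falls off the work surface, if the arm or the gripper's body presses on something with over 40 N, if the wrist force passes 120 N, or if a joint passes its speed limit or range.

## Working session

There is one attempt and no reset: what is moved stays moved. The work goes in short steps, Python scripts to look and compute and a tool call to move; the robot and the scene stay as the last step left them, time stands still between calls to the robot, and variables do not carry over. Pictures are saved under pics/ and viewed, at most 14 in all, crops included, and the job is handed in when it is done.

Besides the shell and the picture viewer there is one more tool, called as name([rows], argument=value, ...), one row to a line, values as JSON. jog_arm: Moves the arm, as the interface text tells. Its arguments: {"type":"object","properties":{"targets":{"type":"array","items":{"type":"object","properties":{"turn":{"type":"array","items":{"type":"number"}},"slide":{"type":"array","items":{"type":"number"}},"claw":{"type":"number"}}}}},"required":["targets"]}

```bash
mkdir -p pics; python3 - <<'E'
from cell import *
import cv2
print(state())
for n in("side","top"):
    c=read_camera(n); cv2.imwrite(f"pics/{n}0.png",c["frame"]); print(n,c["mtx"].tolist(),c["k1"],c["R"].tolist(),c["t"])
    for q in "block_mid rack_mid lid_mid bracket_l_mid bracket_r_mid dock_floor tray_l_floor tray_r_floor bottle_mid beaker_mid".split():
        print(q,[([round(float(v)) for v in d["xy"]],round(d["conf"],2)) for d in look_for(q,n)[:3]])
E
```

```text
{'t': 0.0, 'joints': array([-1.43661777e+00,  4.91546093e-01,  1.55944439e+00, -3.41333891e-07,
        1.09168493e+00, -1.05561213e-01]), 'qvel': array([ 0.00027387, -0.00116281,  0.00154501,  0.00190763, -0.00126554,
       -0.00107075]), 'tau': array([ 3.94474497e-03, -6.12643290e+01, -2.58180660e+01,  6.93969755e-02,
        4.83018591e-02, -1.09480895e-04]), 'eef_pos': array([ 148.41971615, -606.87686131,  214.07185399]), 'tcp_rot': array([-3.14051589e+00, -1.13784544e-04,  2.39739862e-01]), 'ft_force': array([-0.57434791, -0.13388825,  0.340836  ]), 'moment': array([-0.01149563, -0.04245199,  0.00466956]), 'grip_force': 0.0, 'opening': 1.001520051035352}
side [[383.7964990956205, 0.0, 261.28680218748696], [0.0, 383.7964990956205, 193.3444725117997], [0.0, 0.0, 1.0]] -0.12173356745738835 [[-0.8090227931834513, -0.5877569071324165, -0.004892670823049263], [-0.28698455295611747, 0.40225924729789875, -0.8693833241602381], [0.5129541758034766, -0.7019468043103153, -0.4941140530730855]] [417.56485115 188.20199262 815.02847947]
block_mid []
rack_mid [([249, 282], 0.92)]
lid_mid [([304
[... 406 characters left out ...]
6584124827565 [[-0.006268921072712319, -0.9999783764073344, 0.0019867929775329246], [-0.9824136522260677, 0.005788008112624521, -0.1866277441377008], [0.18661220900150946, -0.003121807143252826, -0.9824286934794491]] [ -5.47305948 496.57673435 944.57191738]
block_mid [([346, 237], 0.96), ([104, 185], 0.73)]
rack_mid [([157, 242], 0.74), ([388, 185], 0.59), ([279, 216], 0.24)]
lid_mid [([280, 216], 0.79), ([204, 139], 0.46)]
bracket_l_mid [([215, 215], 0.48)]
bracket_r_mid [([204, 140], 0.71), ([298, 140], 0.47)]
dock_floor [([387, 185], 0.66)]
tray_l_floor [([105, 189], 0.83)]
tray_r_floor [([302, 140], 0.63)]
bottle_mid [([165, 183], 0.71)]
beaker_mid [([216, 214], 0.72), ([253, 163], 0.5)]
```

```bash
python3 - <<'E'
import cv2
im=cv2.imread("pics/top0.png")[100:290,60:440]; cv2.imwrite("pics/top0c.png",cv2.resize(im,(760,380),interpolation=cv2.INTER_CUBIC))
E
```

```text
(no output)
```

View pics/top0c.png

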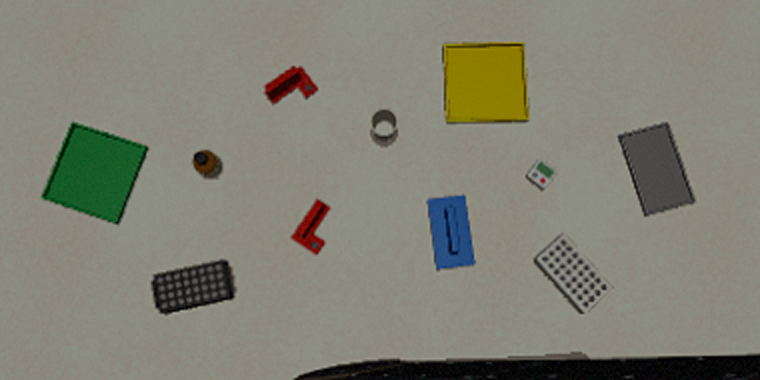

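View pics/side0.png

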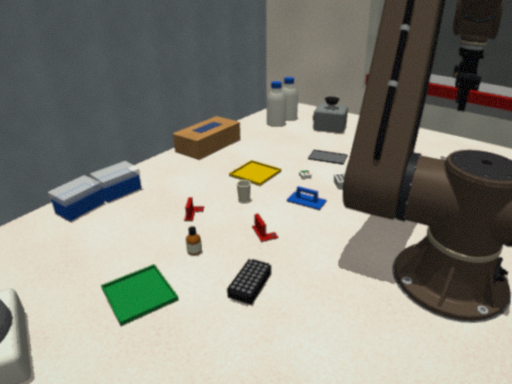

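The top view shows, in full-image pixels:
- green tray (107,186), yellow tray (303,141) and dock (388,185)
- rack (157,243), block (346,237) and lid (285,216)
- left bracket (215,215) and right bracket (205,141)
- bottle (163,181) and beaker (252,163)

The side view agrees with this. I'll fit poses by matching silhouettes in the top view.

```bash
cat > h.py <<'E'
import numpy as np, cv2
from scipy.optimize import minimize
def proj(c,X):
    p=np.asarray(X,float)@np.array(c["R"]).T+np.array(c["t"]).ravel(); s=p[:,:2]/p[:,2:]
    s=s*(1+c["k1"]*(s**2).sum(1,keepdims=True)); M=np.array(c["mtx"]); return s@M[:2,:2].T+M[:2,2]
def ground(c,uv,z):
    M=np.array(c["mtx"]);d=(np.array(uv,float)-M[:2,2])/M[0,0];s=d.copy()
    for _ in range(20): s=d/(1+c["k1"]*(s@s))
    R=np.array(c["R"]);C=-R.T@np.array(c["t"]).ravel();r=R.T@np.array([*s,1]);return C+r*(z-C[2])/r[2]
def box(x0,x1,y0,y1,z0,z1): return np.array([[x,y,z] for x in(x0,x1) for y in(y0,y1) for z in(z0,z1)],float)
def br(s): return [box(-35,35,-12,12,0,6),box(11,35,min(-12*s,34*s),max(-12*s,34*s),0,6),box(-32,24,-6,6,6,42)]
S=dict(block_mid=[box(-52,52,-28,28,0,26)],rack_mid=[box(-52,52,-28,28,0,26),box(-57,57,-20,20,0,26)],
 lid_mid=[box(-52,52,-28,28,0,8),box(-32,32,-6,6,8,42)],bracket_l_mid=br(1),bracket_r_mid=br(-1),
 dock_floor=[box(-64,64,-40,40,0,9)],tray_l_floor=[box(-62,62,-62,62,0,13)],tray_r_floor=[box(-62,62,-62,62,0,13)])
K=6
def rend(c,n,p,o,w,z):
    a=p[2];m=np.zeros((w*K,w*K),np.uint8)
    for b in S[n]:
        X=b@np.array([[np.cos(a),np.sin(a),0],[-np.sin(a),np.cos(a),0],[0,0,1]])+[p[0],p[1],z]
        h=cv2.convexHull(((proj(c,X)-o+.5)*K*16-8).astype(np.int32).reshape(-1,1,2)); cv2.fillConvexPoly(m,h,1,shift=4)
    return cv2.resize(m.astype(np.float32),(w,w),interpolation=cv2.INTER_AREA)
def fit(c,n,uv,mask,z=0,w=80,yaws=None,xy=None):
    """mask: float foreground; crops w around uv"""
    o=np.round(uv).astype(int)-w//2; m=mask[o[1]:o[1]+w,o[0]:o[0]+w]
    g=ground(c,uv,z+10)[:2] if xy is None else xy; best=None
    f=lambda p:float(np.abs(rend(c,n,[p[0],p[1],p[2]/60],o,w,z)-m).sum())
    for y in (np.radians(np.arange(0,360,20)) if yaws is None else yaws):
        p0=np.array([*g,y*60]); r=minimize(f,p0,method="Nelder-Mead",options=dict(initial_simplex=[p0,p0+[12,0,0],p0+[0,12,0],p0+[0,0,12]],xatol=.05,fatol=.01,maxiter=200))
        if best is None or r.fun<best.fun: best=r
    p=best.x.copy();p[2]=np.degrees(p[2]/60);return p,best.fun,m.sum()
def mask(fr,n):
    f=fr.astype(float);b,g,r=f[...,0],f[...,1],f[...,2]
    ch={"bracket":r-(g+b)/2,"lid":b-r,"tray_l":g-(r+b)/2,"tray_r":(r+g)/2-b}
    for k in ch:
        if n.startswith(k): x=ch[k];return np.clip((x-10)/(np.percentile(x[x>45],30)-10),0,1).astype(np.float32) 
    bg=cv2.medianBlur(fr,61 if 0 else 5).astype(float)
    return None
def gmask(fr,uv,w=80):
    """grey things: GrabCut round uv"""
    big=fr.copy();m=np.full(fr.shape[:2],cv2.GC_BGD,np.uint8);u,v=np.round(uv).astype(int)
    m[v-27:v+27,u-27:u+27]=cv2.GC_PR_BGD;m[v-7:v+8,u-7:u+8]=cv2.GC_PR_FGD
    d=np.abs(fr.astype(int)-np.median(fr[v-40:v+40,u-40:u+40].reshape(-1,3),0)).sum(2); m[v-27:v+27,u-27:u+27][d[v-27:v+27,u-27:u+27]>60]=cv2.GC_PR_FGD
    cv2.grabCut(big,m,None,np.zeros((1,65)),np.zeros((1,65)),4,cv2.GC_INIT_WITH_MASK)
    k=((m==1)|(m==3)).astype(np.uint8);k=cv2.morphologyEx(k,cv2.MORPH_CLOSE,np.ones((5,5)))
    _,l,s,_=cv2.connectedComponentsWithStats(k);i=1+s[1:,4].argmax();return (l==i).astype(np.float32)
def over(c,n,p,im,sc,org,z=0):
    a=np.radians(p[2])
    for b in S[n]:
        X=b@np.array([[np.cos(a),np.sin(a),0],[-np.sin(a),np.cos(a),0],[0,0,1]])+[p[0],p[1],z]
        h=cv2.convexHull(((proj(c,X)-org+.5)*sc).astype(np.int32).reshape(-1,1,2)); cv2.polylines(im,[h],True,(255,0,255))
E
cat > a.py <<'E'
from cell import *
from h import *
c=read_camera("top");fr=c["frame"]
org=np.array([60,100]);im=cv2.resize(fr[100:290,60:440],None,fx=2.1,fy=2.1,interpolation=cv2.INTER_CUBIC)
U=dict(block_mid=(346,237),rack_mid=(157,243),lid_mid=(285,216),bracket_l_mid=(215,215),bracket_r_mid=(205,141),dock_floor=(388,185),tray_l_floor=(107,186),tray_r_floor=(303,141))
for n,uv in U.items():
    m=mask(fr,n)
    if m is None: m=gmask(fr,uv)
    p,e,t=fit(c,n,uv,m); print(n,p.round(1),round(e,1),round(float(t),1), "r",np.hypot(*p[:2]).round())
    over(c,n,p,im,2.1,org)
for n,uv in dict(bottle=(163,181),beaker=(252,163)).items(): print(n,ground(c,uv,40).round())
cv2.imwrite("pics/fit0.png",im)
E
python3 a.py
```

```text
block_mid [ 366.1 -268.8   43.4] 135.8 667.0 r 454.0
rack_mid [350.6 270.6 101.5] 51.9 814.0 r 443.0
lid_mid [429.9 -99.6   6.3] 76.2 627.9 r 441.0
bracket_l_mid [443.5 105.5 146.1] 50.1 268.1 r 456.0
bracket_r_mid [654.3 144.6 306.5] 81.0 271.9 r 670.0
dock_floor [ 521.8 -410.8  194.7] 36.3 1153.0 r 664.0
tray_l_floor [520.9 431.9 -18.7] 144.0 1594.1 r 677.0
tray_r_floor [ 657.3 -157.6   89.9] 273.7 1863.6 r 676.0
bottle [526. 252.  40.]
beaker [578.  -4.  40.]
```

View pics/fit0.png

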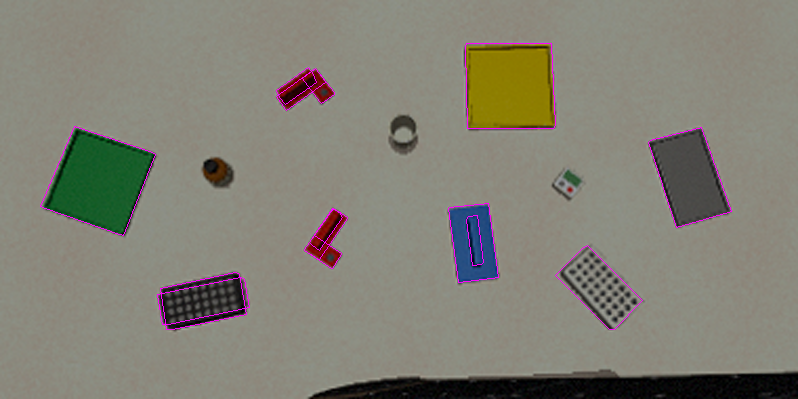

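The overlay fits every item to about a pixel, and the sizes and reach are plausible. I'll start with the block.

jog_arm([
  {"turn":[0,0,6],"slide":[30,48,-15],"claw":100},
  {"turn":[0,0,6],"slide":[31,48,-15],"claw":100},
  {"turn":[0,0,6],"slide":[31,48,-15],"claw":100},
  {"turn":[0,0,6],"slide":[31,48,-15],"claw":100},
  {"turn":[0,0,5.7],"slide":[31,48,-15],"claw":100},
])

```text
t: 1.78
eef_pos: [303.2, -365.7, 139.5]
tcp_rot: [3.141, 0.0, 0.761]
ft_force: [1.1, -1.1, 0.1]
opening: 1.0
grip_force: 0.0
```

jog_arm([
  {"turn":[0,0,0],"slide":[31.5,48.5,-20],"claw":100},
  {"turn":[0,0,0],"slide":[31.5,48.5,-20],"claw":100},
  {"turn":[0,0,0],"slide":[0,0,-45],"claw":100},
  {"turn":[0,0,0],"slide":[0,0,-35],"claw":100},
  {"turn":[0,0,0],"slide":[0,0,-9.5],"claw":100},
])

```text
t: 2.4
eef_pos: [365.1, -269.6, 8.8]
tcp_rot: [-3.139, 0.0, 0.759]
ft_force: [-1.2, -0.8, 0.7]
opening: 1.001
grip_force: 0.0
```

jog_arm([
  {"turn":[0,0,0],"slide":[0,0,0],"claw":40},
  {"turn":[0,0,0],"slide":[0,0,0],"claw":40},
  {"turn":[0,0,0],"slide":[0,0,0],"claw":40},
  {"turn":[0,0,0],"slide":[0,0,0],"claw":40},
])

```text
t: 2.9
eef_pos: [366.1, -270.8, 10.9]
tcp_rot: [3.139, -0.0, 0.758]
ft_force: [3.1, -3.6, 1.6]
opening: 0.636
grip_force: 1.9
```

jog_arm([
  {"turn":[0,0,0],"slide":[0,0,0],"claw":20},
  {"turn":[0,0,0],"slide":[0,0,0],"claw":20},
  {"turn":[0,0,0],"slide":[0,0,0],"claw":20},
])

```text
t: 3.28
eef_pos: [366.4, -271.1, 10.9]
tcp_rot: [3.138, -0.0, 0.758]
ft_force: [1.5, -2.7, 7.2]
opening: 0.589
grip_force: 29.8
```

jog_arm([
  {"turn":[0,0,0],"slide":[0,0,20],"claw":20},
  {"turn":[0,0,0],"slide":[0,0,30],"claw":20},
])

```text
t: 3.52
eef_pos: [364.7, -269.4, 60.0]
tcp_rot: [-3.138, 0.0, 0.758]
ft_force: [0.4, -1.8, -4.5]
opening: 0.59
grip_force: 29.7
```

jog_arm([
  {"turn":[0,0,-7.2],"slide":[39,-35,0],"claw":20},
  {"turn":[0,0,-7.2],"slide":[39,-35,0],"claw":20},
  {"turn":[0,0,-7.2],"slide":[39,-35,0],"claw":20},
  {"turn":[0,0,-7.1],"slide":[39.3,-35.7,0],"claw":20},
  {"turn":[0,0,0],"slide":[0,0,-25],"claw":20},
])

```text
t: 4.15
eef_pos: [524.2, -413.3, 35.5]
tcp_rot: [3.138, -0.002, 0.255]
ft_force: [-0.6, 1.6, -5.6]
opening: 0.589
grip_force: 29.7
```

```bash
python3 - <<'E'
from cell import *
import cv2
s=state();print(s["eef_pos"],s["tcp_rot"])
c=read_camera("top");cv2.imwrite("pics/d1.png",cv2.resize(c["frame"][130:240,310:460],(750,550),interpolation=cv2.INTER_CUBIC))
E
```

```text
[ 524.186426   -413.27160881   35.49821366] [ 3.13786580e+00 -2.25088128e-03  2.55297179e-01]
```

View pics/d1.png

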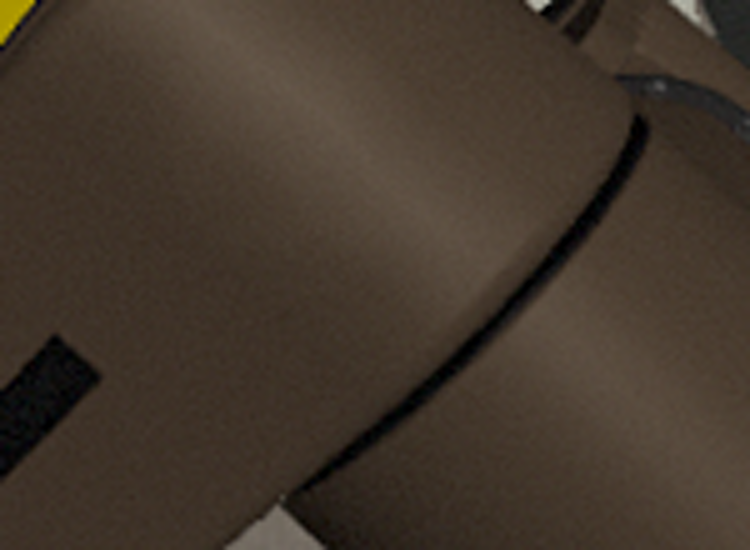

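The arm hides the dock from above, so I'll lower, release and check afterwards.

jog_arm([
  {"turn":[0,0,0],"slide":[0,0,-10],"claw":20},
  {"turn":[0,0,0],"slide":[0,0,-7],"claw":20},
  {"turn":[0,0,0],"slide":[0,0,-3],"claw":20},
  {"turn":[0,0,0],"slide":[0,0,0],"claw":20},
])

```text
t: 4.7
eef_pos: [521.8, -410.8, 15.5]
tcp_rot: [3.141, -0.0, 0.257]
ft_force: [0.0, -0.0, -4.7]
opening: 0.589
grip_force: 29.7
```

jog_arm([
  {"turn":[0,0,0],"slide":[0,0,-1],"claw":20},
  {"turn":[0,0,0],"slide":[0,0,0],"claw":20},
  {"turn":[0,0,0],"slide":[0,0,0],"claw":75},
  {"turn":[0,0,0],"slide":[0,0,0],"claw":75},
  {"turn":[0,0,0],"slide":[0,0,0],"claw":75},
])

```text
t: 5.32
eef_pos: [521.8, -410.9, 14.2]
tcp_rot: [3.141, -0.0, 0.257]
ft_force: [0.0, 0.4, 0.9]
opening: 0.746
grip_force: 0.0
```

jog_arm([
  {"turn":[0,0,0],"slide":[0,0,20],"claw":75},
  {"turn":[0,0,0],"slide":[0,0,55],"claw":100},
  {"turn":[0,0,8],"slide":[0,50,30],"claw":100},
  {"turn":[0,0,10],"slide":[0,60,0],"claw":100},
  {"turn":[0,0,10],"slide":[0,60,0],"claw":100},
])

```text
t: 5.95
eef_pos: [521.8, -239.5, 121.1]
tcp_rot: [3.139, -0.001, 0.751]
ft_force: [0.4, 0.4, 0.0]
opening: 0.993
grip_force: 0.0
```

jog_arm([
  {"turn":[0,0,6.5],"slide":[-19,57,0],"claw":100},
  {"turn":[0,0,6.5],"slide":[-19,57,0],"claw":100},
  {"turn":[0,0,6.5],"slide":[-19,57,0],"claw":100},
  {"turn":[0,0,6.5],"slide":[-19,57,0],"claw":100},
  {"turn":[0,0,6.5],"slide":[-19,57,0],"claw":100},
])

```text
t: 6.58
eef_pos: [426.4, 45.7, 120.4]
tcp_rot: [3.139, -0.0, 1.316]
ft_force: [-0.1, -0.4, -0.7]
opening: 0.998
grip_force: 0.0
```

```bash
cat > d.py <<'E'
from cell import *
from h import *
import sys
f,*a=sys.argv[1:]
c=read_camera("top");fr=c["frame"];im=cv2.resize(fr[140:230,330:440],None,fx=6,fy=6,interpolation=cv2.INTER_CUBIC)
if a:
    over(c,"dock_floor",[521.8,-410.8,14.7],im,6,np.array([330,140]))
    over(c,a[0],[float(v) for v in a[1:4]],im,6,np.array([330,140]),float(a[4]))
cv2.imwrite(f"pics/{f}.png",im)
E
python3 d.py d2 block_mid 521.8 -410.8 14.7 4
```

```text
(no output)
```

View pics/d2.png

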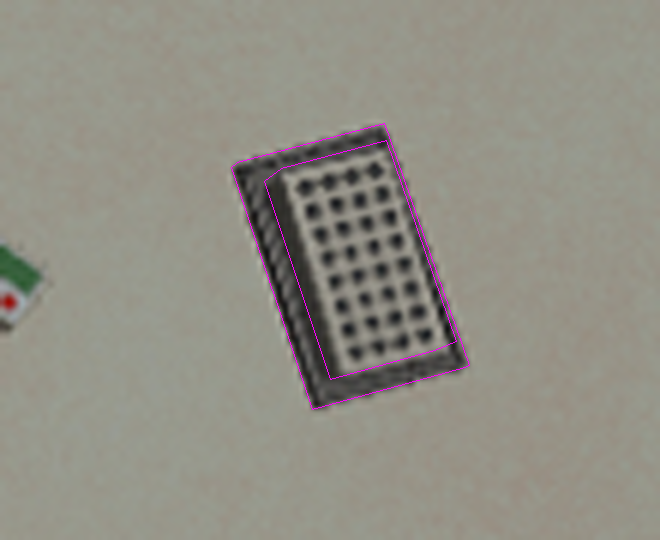

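The block sits inside the dock, but its white top (285-442, 150-377) looks slightly turned against the outline. I'll measure its top face.

```bash
cat > top.py <<'E'
from cell import *
from h import *
S["tf"]=[box(-52,52,-28,28,25.9,26)]
c=read_camera("top");fr=c["frame"]
g=fr.astype(np.float32).mean(2)
m=rend(c,"dock_floor",[521.8,-410.8,np.radians(14.7)],np.array([330,140]),110,0)
m=cv2.erode((m>.95).astype(np.uint8),np.ones((3,3)))
w=np.zeros_like(g);w[140:250,330:440]=g[140:250,330:440]*m
b=cv2.morphologyEx(cv2.resize(w,None,fx=4,fy=4,interpolation=cv2.INTER_CUBIC),cv2.MORPH_CLOSE,np.ones((17,17)))
k=(b>115).astype(np.uint8)
cn=max(cv2.findContours(k,0,2)[0],key=cv2.contourArea)
R=cv2.minAreaRect(cn);P=cv2.boxPoints(R)/4-.375
X=np.array([ground(c,p,30)[:2] for p in P]);print("contour rect",X.mean(0),[(np.linalg.norm(d).round(1),np.degrees(np.arctan2(d[1],d[0])).round(1)) for d in np.diff(np.vstack([X,X[:1]]),axis=0)])
mm=cv2.resize(k.astype(np.float32),(512,384),interpolation=cv2.INTER_AREA)
print("top fit",fit(c,"tf",(388,185),mm,4,yaws=[np.radians(14.7)]))
# dock by edges of outer
print("dock",fit(c,"dock_floor",(388,185),gmask(fr,(388,185)),yaws=[np.radians(14.7)]))
E
python3 top.py
```

```text
contour rect [ 518.61977438 -408.83480247] [(np.float64(55.6), np.float64(-73.6)), (np.float64(105.9), np.float64(-167.8)), (np.float64(54.6), np.float64(105.8)), (np.float64(105.2), np.float64(12.7))]
top fit (array([ 518.29560701, -409.087997  ,   13.39060447]), np.float64(54.21527862548828), np.float32(604.9375))
dock (array([ 521.74780419, -410.94162551,   14.94787057]), np.float64(34.27777862548828), np.float32(1156.0))
```

Measured block: offset about 3 mm from the dock centre, well inside the 8 mm slack, with yaw matching. Next is the rack, with the lateral bias of the camera against the robot taken into account.

jog_arm([
  {"turn":[0,0,6.6],"slide":[-19,56,0],"claw":100},
  {"turn":[0,0,6.6],"slide":[-19,56,0],"claw":100},
  {"turn":[0,0,6.6],"slide":[-19,56,0],"claw":100},
  {"turn":[0,0,6.5],"slide":[-18.8,56.3,0],"claw":100},
  {"turn":[0,0,0],"slide":[0,0,-55],"claw":100},
])

```text
t: 7.3
eef_pos: [352.4, 272.8, 66.7]
tcp_rot: [3.132, -0.003, 1.779]
ft_force: [1.0, -0.6, -1.0]
opening: 0.998
grip_force: 0.0
```

jog_arm([
  {"turn":[0,0,0],"slide":[0,0,-40],"claw":100},
  {"turn":[0,0,0],"slide":[0,0,-14],"claw":100},
  {"turn":[0,0,0],"slide":[0,0,0],"claw":20},
  {"turn":[0,0,0],"slide":[0,0,0],"claw":20},
  {"turn":[0,0,0],"slide":[0,0,0],"claw":20},
])

```text
t: 7.92
eef_pos: [351.6, 268.6, 11.3]
tcp_rot: [3.139, -0.001, 1.772]
ft_force: [0.7, -0.3, -0.1]
opening: 0.739
grip_force: 0.0
```

jog_arm([
  {"turn":[0,0,0],"slide":[0,0,0],"claw":20},
  {"turn":[0,0,0],"slide":[0,0,0],"claw":20},
  {"turn":[0,0,0],"slide":[0,0,0],"claw":20},
  {"turn":[0,0,0],"slide":[0,0,0],"claw":20},
])

```text
t: 8.43
eef_pos: [351.2, 268.6, 10.7]
tcp_rot: [3.14, -0.0, 1.772]
ft_force: [0.4, -0.6, 7.7]
opening: 0.587
grip_force: 30.0
```

jog_arm([
  {"turn":[0,0,0],"slide":[0,0,55],"claw":20},
  {"turn":[0,0,-8],"slide":[25,-50,13],"claw":20},
  {"turn":[0,0,-8],"slide":[25,-50,13],"claw":20},
  {"turn":[0,0,-8],"slide":[25,-50,13],"claw":20},
  {"turn":[0,0,-8],"slide":[25,-50,13],"claw":20},
])

```text
t: 9.05
eef_pos: [451.4, 66.7, 117.8]
tcp_rot: [3.141, -0.0, 1.209]
ft_force: [1.1, -0.5, -1.1]
opening: 0.586
grip_force: 29.9
```

jog_arm([
  {"turn":[0,0,-9.6],"slide":[2,-58,0],"claw":20},
  {"turn":[0,0,-9.6],"slide":[2,-58,0],"claw":20},
  {"turn":[0,0,-9.6],"slide":[2,-58,0],"claw":20},
  {"turn":[0,0,-9.6],"slide":[2,-58,0],"claw":20},
  {"turn":[0,0,-9.6],"slide":[2,-58,0],"claw":20},
])

```text
t: 9.68
eef_pos: [460.6, -223.5, 117.3]
tcp_rot: [3.142, -0.0, 0.37]
ft_force: [1.0, 1.2, -1.4]
opening: 0.589
grip_force: 29.9
```

jog_arm([
  {"turn":[0,0,-3.8],"slide":[16,-55,0],"claw":20},
  {"turn":[0,0,-3],"slide":[16,-55,0],"claw":20},
  {"turn":[0,0,0],"slide":[16,-50,0],"claw":20},
  {"turn":[0,0,0],"slide":[10.3,-30,0],"claw":20},
  {"turn":[0,0,0],"slide":[0,0,-55],"claw":20},
])

```text
t: 10.3
eef_pos: [521.0, -415.2, 64.5]
tcp_rot: [3.134, -0.004, 0.255]
ft_force: [0.6, -1.1, -1.8]
opening: 0.589
grip_force: 30.0
```

jog_arm([
  {"turn":[0,0,0],"slide":[0,0,-12],"claw":20},
  {"turn":[0,0,0],"slide":[0,0,-8],"claw":20},
  {"turn":[0,0,0],"slide":[0,0,-1.5],"claw":20},
  {"turn":[0,0,0],"slide":[0,0,-0.7],"claw":20},
  {"turn":[0,0,0],"slide":[0,0,0],"claw":20},
])

```text
t: 10.92
eef_pos: [519.6, -411.7, 40.9]
tcp_rot: [3.14, -0.001, 0.257]
ft_force: [-0.1, -0.7, -0.2]
opening: 0.589
grip_force: 30.0
```

jog_arm([
  {"turn":[0,0,0],"slide":[0,0,0],"claw":75},
  {"turn":[0,0,0],"slide":[0,0,0],"claw":75},
  {"turn":[0,0,0],"slide":[0,0,0],"claw":75},
  {"turn":[0,0,0],"slide":[0,0,35],"claw":75},
  {"turn":[0,0,0],"slide":[0,0,40],"claw":100},
])

```text
t: 11.55
eef_pos: [519.0, -411.3, 115.3]
tcp_rot: [-3.14, 0.001, 0.257]
ft_force: [0.0, -0.2, 0.3]
opening: 0.805
grip_force: 0.0
```

jog_arm([
  {"turn":[0,0,-1.5],"slide":[-14,50,0],"claw":70},
  {"turn":[0,0,-1.5],"slide":[-18,58,0],"claw":60},
  {"turn":[0,0,-1.5],"slide":[-18,58,0],"claw":60},
  {"turn":[0,0,-1.5],"slide":[-18,58,0],"claw":60},
  {"turn":[0,0,-2.4],"slide":[-18,55,0],"claw":60},
])

```text
t: 12.18
eef_pos: [432.5, -130.9, 115.2]
tcp_rot: [3.141, -0.001, 0.109]
ft_force: [1.1, 1.2, 0.3]
opening: 0.599
grip_force: 0.0
```

```bash
python3 d.py d3 rack_mid 518.4 -409 14.7 30
```

```text
(no output)
```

View pics/d3.png

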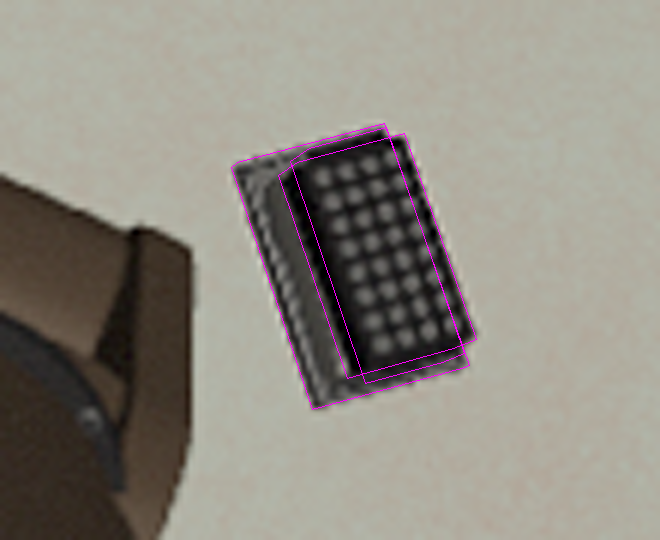

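```bash
python3 - <<'E'
from cell import *
from h import *
c=read_camera("top")
f=lambda x,y,z:ground(c,(330+x/6-.42,140+y/6-.42),z).round(1)
print("block",f(365.25,261.25,30),"rack",f(388,250.75,56))
E
```

```text
block [ 518.2 -408.8   30. ] rack [ 517.8 -409.8   56. ]
```

Block and rack agree to 1 mm. The lid is next, gripped by its handle.

jog_arm([
  {"turn":[0,0,0],"slide":[-2.8,30.5,0],"claw":60},
  {"turn":[0,0,0],"slide":[0,0,-50],"claw":60},
  {"turn":[0,0,0],"slide":[0,0,-35],"claw":60},
  {"turn":[0,0,0],"slide":[0,0,-10],"claw":60},
  {"turn":[0,0,0],"slide":[0,0,0],"claw":0},
])

```text
t: 12.9
eef_pos: [430.6, -102.3, 20.0]
tcp_rot: [-3.141, 0.001, 0.11]
ft_force: [0.2, -0.1, 0.0]
opening: 0.539
grip_force: 0.0
```

jog_arm([
  {"turn":[0,0,0],"slide":[0,0,0],"claw":0},
  {"turn":[0,0,0],"slide":[0,0,0],"claw":0},
  {"turn":[0,0,0],"slide":[0,0,0],"claw":0},
  {"turn":[0,0,0],"slide":[0,0,0],"claw":0},
  {"turn":[0,0,0],"slide":[0,0,0],"claw":0},
])

```text
t: 13.52
eef_pos: [430.5, -102.0, 20.2]
tcp_rot: [3.141, -0.0, 0.111]
ft_force: [-0.6, 1.0, 5.3]
opening: 0.121
grip_force: 30.0
```

jog_arm([
  {"turn":[0,0,0],"slide":[0,0,45],"claw":0},
  {"turn":[0,0,0],"slide":[0,0,45],"claw":0},
  {"turn":[0,0,2],"slide":[14,-52,0],"claw":0},
  {"turn":[0,0,2],"slide":[16,-56,0],"claw":0},
  {"turn":[0,0,2],"slide":[16,-56,0],"claw":0},
])

```text
t: 14.15
eef_pos: [476.7, -267.7, 110.1]
tcp_rot: [3.141, -0.0, 0.217]
ft_force: [1.4, -0.1, -0.4]
opening: 0.125
grip_force: 30.0
```

jog_arm([
  {"turn":[0,0,2.4],"slide":[16,-56,0],"claw":0},
  {"turn":[0,0,0],"slide":[16,-56,0],"claw":0},
  {"turn":[0,0,0],"slide":[10.3,-33.6,0],"claw":0},
  {"turn":[0,0,0],"slide":[0,0,-20],"claw":0},
  {"turn":[0,0,0],"slide":[0,0,-11],"claw":0},
])

```text
t: 14.78
eef_pos: [518.1, -411.4, 77.5]
tcp_rot: [-3.14, 0.001, 0.257]
ft_force: [0.5, -0.5, -0.3]
opening: 0.122
grip_force: 30.0
```

jog_arm([
  {"turn":[0,0,0],"slide":[0,0,-2],"claw":0},
  {"turn":[0,0,0],"slide":[0,0,-0.8],"claw":0},
  {"turn":[0,0,0],"slide":[0,0,0],"claw":0},
])

```text
t: 15.15
eef_pos: [519.0, -411.5, 76.6]
tcp_rot: [3.141, -0.0, 0.258]
ft_force: [0.3, -0.0, -0.5]
opening: 0.123
grip_force: 30.0
```

jog_arm([
  {"turn":[0,0,0],"slide":[0,0,-0.5],"claw":0},
  {"turn":[0,0,0],"slide":[0,0,0],"claw":0},
])

```text
t: 15.4
eef_pos: [519.0, -411.6, 76.2]
tcp_rot: [3.141, -0.0, 0.257]
ft_force: [0.8, 2.0, 4.9]
opening: 0.128
grip_force: 30.0
```

jog_arm([
  {"turn":[0,0,0],"slide":[0,0,0],"claw":45},
  {"turn":[0,0,0],"slide":[0,0,0],"claw":45},
  {"turn":[0,0,0],"slide":[0,0,0],"claw":45},
  {"turn":[0,0,0],"slide":[0,0,30],"claw":45},
  {"turn":[0,0,0],"slide":[0,0,30],"claw":55},
])

```text
t: 16.02
eef_pos: [518.6, -411.6, 136.0]
tcp_rot: [-3.141, 0.001, 0.257]
ft_force: [-0.6, 0.9, 0.2]
opening: 0.505
grip_force: 0.0
```

jog_arm([
  {"turn":[0,0,-5.4],"slide":[-8,57,0],"claw":55},
  {"turn":[0,0,-5.4],"slide":[-8,57,0],"claw":55},
  {"turn":[0,0,-5.4],"slide":[-8,57,0],"claw":55},
  {"turn":[0,0,-5.4],"slide":[-8,57,0],"claw":55},
  {"turn":[0,0,-5.4],"slide":[-8,57,0],"claw":55},
])

```text
t: 16.65
eef_pos: [478.3, -125.0, 135.8]
tcp_rot: [3.141, -0.0, -0.217]
ft_force: [1.8, 0.4, -0.1]
opening: 0.55
grip_force: 0.0
```

```bash
python3 d.py d4 lid_mid 517.8 -409.8 14.7 56
```

```text
(no output)
```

View pics/d4.png

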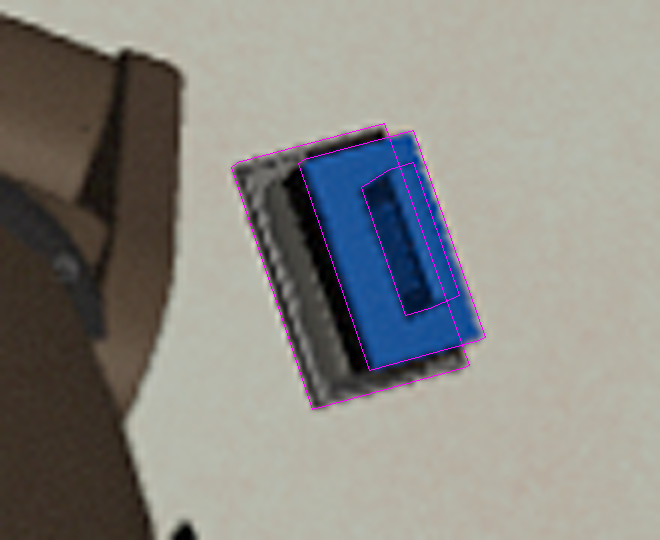

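The lid outline matches the rack position to about 1 px, with the handle up. The stack is done, so the left bracket is next.

jog_arm([
  {"turn":[0,0,-5.4],"slide":[-8,57,0],"claw":55},
  {"turn":[0,0,-5.4],"slide":[-8,57,0],"claw":55},
  {"turn":[0,0,-5.4],"slide":[-8,57,0],"claw":55},
  {"turn":[0,0,-5.4],"slide":[-7.5,57,0],"claw":55},
  {"turn":[0,0,0],"slide":[0,0,-50],"claw":55},
])

```text
t: 17.32
eef_pos: [448.6, 104.7, 87.4]
tcp_rot: [-3.137, -0.006, -0.588]
ft_force: [1.2, -0.2, -1.2]
opening: 0.548
grip_force: 0.0
```

jog_arm([
  {"turn":[0,0,0],"slide":[0,0,-35],"claw":55},
  {"turn":[0,0,0],"slide":[0,0,-25],"claw":55},
  {"turn":[0,0,0],"slide":[0,0,-10],"claw":55},
  {"turn":[0,0,0],"slide":[0,0,0],"claw":0},
  {"turn":[0,0,0],"slide":[0,0,0],"claw":0},
])

```text
t: 17.95
eef_pos: [447.7, 101.3, 16.5]
tcp_rot: [-3.141, -0.001, -0.591]
ft_force: [-1.3, 1.2, -0.8]
opening: 0.392
grip_force: 0.0
```

jog_arm([
  {"turn":[0,0,0],"slide":[0,0,0],"claw":0},
  {"turn":[0,0,0],"slide":[0,0,0],"claw":0},
  {"turn":[0,0,0],"slide":[0,0,0],"claw":0},
  {"turn":[0,0,0],"slide":[0,0,0],"claw":0},
])

```text
t: 18.45
eef_pos: [447.4, 101.3, 15.9]
tcp_rot: [-3.141, -0.0, -0.591]
ft_force: [-1.4, -0.1, 6.9]
opening: 0.125
grip_force: 30.0
```

jog_arm([
  {"turn":[0,0,0],"slide":[0,0,45],"claw":0},
  {"turn":[0,0,0],"slide":[0,0,50],"claw":0},
  {"turn":[0,0,3],"slide":[12,54,0],"claw":0},
  {"turn":[0,0,3],"slide":[12,58,0],"claw":0},
  {"turn":[0,0,3],"slide":[12,58,0],"claw":0},
])

```text
t: 19.08
eef_pos: [483.4, 273.1, 110.9]
tcp_rot: [-3.141, -0.0, -0.433]
ft_force: [0.8, -0.9, -1.3]
opening: 0.127
grip_force: 30.0
```

jog_arm([
  {"turn":[0,0,3],"slide":[15,56,0],"claw":0},
  {"turn":[0,0,3],"slide":[15,56,0],"claw":0},
  {"turn":[0,0,3.9],"slide":[14.9,56.2,0],"claw":0},
  {"turn":[0,0,0],"slide":[0,0,-40],"claw":0},
  {"turn":[0,0,0],"slide":[0,0,-35],"claw":0},
])

```text
t: 19.7
eef_pos: [527.5, 440.1, 34.0]
tcp_rot: [3.141, 0.001, -0.26]
ft_force: [0.8, -0.2, -1.3]
opening: 0.126
grip_force: 30.0
```

jog_arm([
  {"turn":[0,0,0],"slide":[0,0,-11],"claw":0},
  {"turn":[0,0,0],"slide":[0,0,-4],"claw":0},
  {"turn":[0,0,0],"slide":[0,0,-1.2],"claw":0},
  {"turn":[0,0,0],"slide":[0,0,0],"claw":0},
])

```text
t: 20.2
eef_pos: [528.6, 439.8, 20.6]
tcp_rot: [-3.14, -0.001, -0.261]
ft_force: [-0.6, -0.4, 0.0]
opening: 0.122
grip_force: 30.0
```

jog_arm([
  {"turn":[0,0,0],"slide":[0,0,0],"claw":45},
  {"turn":[0,0,0],"slide":[0,0,0],"claw":45},
  {"turn":[0,0,0],"slide":[0,0,0],"claw":45},
  {"turn":[0,0,0],"slide":[0,0,40],"claw":45},
  {"turn":[0,0,0],"slide":[0,0,55],"claw":55},
])

```text
t: 20.82
eef_pos: [527.6, 439.1, 114.2]
tcp_rot: [3.139, 0.002, -0.261]
ft_force: [-0.2, 0.0, -0.5]
opening: 0.506
grip_force: 0.0
```

jog_arm([
  {"turn":[0,0,10.4],"slide":[20,-10,0],"claw":55},
  {"turn":[0,0,10.4],"slide":[20,-10,0],"claw":55},
  {"turn":[0,0,10.4],"slide":[20,-10,0],"claw":55},
  {"turn":[0,0,10.4],"slide":[20,-10,0],"claw":55},
  {"turn":[0,0,10.4],"slide":[20,-10,0],"claw":55},
])

```text
t: 21.45
eef_pos: [628.8, 389.2, 114.5]
tcp_rot: [3.142, 0.0, 0.652]
ft_force: [-0.1, 0.5, -0.0]
opening: 0.551
grip_force: 0.0
```

```bash
python3 - <<'E'
from cell import *
from h import *
s=state();print(s["eef_pos"],s["tcp_rot"])
c=read_camera("top");fr=c["frame"]
m=mask(fr,"bracket_r_mid");m=np.clip(m*1.6,0,1)
r=[fit(c,"bracket_r_mid",(205,141),m,w=50,yaws=[np.radians(a)],xy=[654,144.6]) for a in(300,306,314)]
print(r)
im=cv2.resize(fr[100:250,60:260],None,fx=4,fy=4,interpolation=cv2.INTER_CUBIC)
over(c,"bracket_r_mid",min(r,key=lambda x:x[1])[0],im,4,np.array([60,100]))
cv2.imwrite("pics/b1.png",im)
E
```

```text
[628.75285113 389.20338288 114.4539461 ] [3.14151802e+00 7.51025897e-05 6.52443496e-01]
[(array([654.63277091, 144.76657375, 306.85413562]), np.float64(41.98147964477539), np.float32(284.78766)), (array([654.62849069, 144.78393444, 306.83299083]), np.float64(41.9358024597168), np.float32(284.78766)), (array([654.31295485, 144.70297145, 306.73044529]), np.float64(41.175926208496094), np.float32(284.78766))]
```

View pics/b1.png

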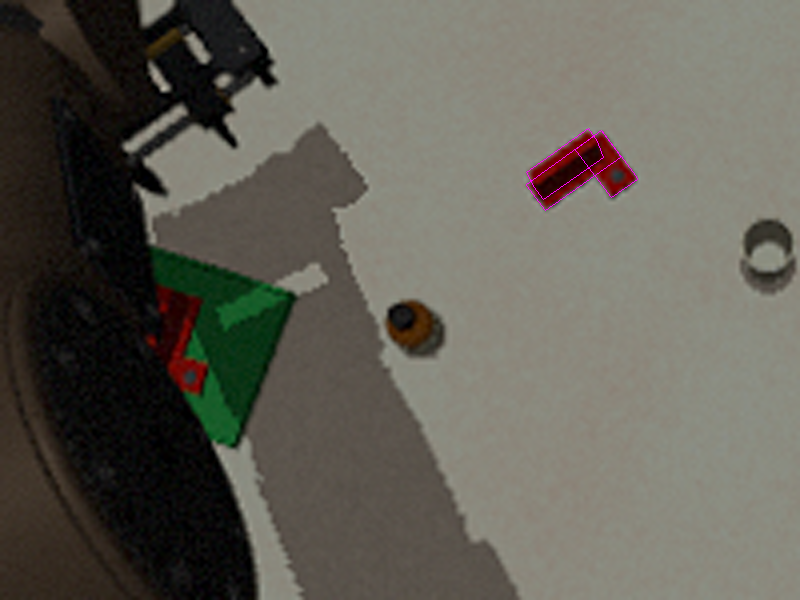

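Left bracket is in the green tray; the right one fits at (654.5,144.7), 306.8°. Bottle and beaker are undisturbed.

jog_arm([
  {"turn":[0,0,10],"slide":[2.7,-27,0],"claw":55},
  {"turn":[0,0,10],"slide":[2.7,-27,0],"claw":55},
  {"turn":[0,0,10],"slide":[2.7,-27,0],"claw":55},
  {"turn":[0,0,10],"slide":[2.7,-27,0],"claw":55},
  {"turn":[0,0,10],"slide":[2.7,-27,0],"claw":55},
])

```text
t: 22.12
eef_pos: [641.3, 254.0, 114.5]
tcp_rot: [3.142, 0.0, 1.522]
ft_force: [1.2, -0.3, -0.3]
opening: 0.552
grip_force: 0.0
```

jog_arm([
  {"turn":[0,0,10],"slide":[2.7,-27,0],"claw":55},
  {"turn":[0,0,10],"slide":[2.7,-27,0],"claw":55},
  {"turn":[0,0,10],"slide":[2.7,-27,0],"claw":55},
  {"turn":[0,0,9.8],"slide":[2.6,-27.4,0],"claw":55},
  {"turn":[0,0,0],"slide":[0,0,-45],"claw":55},
])

```text
t: 22.75
eef_pos: [654.2, 144.9, 72.1]
tcp_rot: [3.136, 0.003, 2.211]
ft_force: [0.7, 1.0, -0.4]
opening: 0.55
grip_force: 0.0
```

jog_arm([
  {"turn":[0,0,0],"slide":[0,0,-35],"claw":55},
  {"turn":[0,0,0],"slide":[0,0,-13],"claw":55},
  {"turn":[0,0,0],"slide":[0,0,-5],"claw":55},
  {"turn":[0,0,0],"slide":[0,0,0],"claw":0},
  {"turn":[0,0,0],"slide":[0,0,0],"claw":0},
])

```text
t: 23.38
eef_pos: [652.9, 146.4, 17.7]
tcp_rot: [3.14, 0.001, 2.214]
ft_force: [0.1, 0.3, 0.4]
opening: 0.395
grip_force: 0.0
```

jog_arm([
  {"turn":[0,0,0],"slide":[0,0,0],"claw":0},
  {"turn":[0,0,0],"slide":[0,0,0],"claw":0},
  {"turn":[0,0,0],"slide":[0,0,0],"claw":0},
  {"turn":[0,0,0],"slide":[0,0,0],"claw":0},
])

```text
t: 23.88
eef_pos: [652.4, 146.2, 16.7]
tcp_rot: [3.141, 0.0, 2.214]
ft_force: [-0.5, 0.7, 1.9]
opening: 0.124
grip_force: 30.0
```

jog_arm([
  {"turn":[0,0,0],"slide":[0,0,45],"claw":0},
  {"turn":[0,0,0],"slide":[0,0,50],"claw":0},
  {"turn":[0,0,-6.1],"slide":[2.8,-50.3,0],"claw":0},
  {"turn":[0,0,-6.1],"slide":[2.8,-50.3,0],"claw":0},
  {"turn":[0,0,-6.1],"slide":[2.8,-50.3,0],"claw":0},
])

```text
t: 24.5
eef_pos: [660.6, -6.1, 111.5]
tcp_rot: [3.141, 0.0, 1.891]
ft_force: [0.9, -0.8, -0.9]
opening: 0.122
grip_force: 30.0
```

jog_arm([
  {"turn":[0,0,-6.1],"slide":[2.8,-50.3,0],"claw":0},
  {"turn":[0,0,-6.1],"slide":[2.8,-50.3,0],"claw":0},
  {"turn":[0,0,-6.3],"slide":[2.7,-50.3,0],"claw":0},
  {"turn":[0,0,0],"slide":[0,0,-40],"claw":0},
  {"turn":[0,0,0],"slide":[0,0,-35],"claw":0},
])

```text
t: 25.12
eef_pos: [668.7, -156.5, 35.3]
tcp_rot: [3.142, -0.0, 1.57]
ft_force: [0.5, 0.2, -0.9]
opening: 0.126
grip_force: 30.0
```

jog_arm([
  {"turn":[0,0,0],"slide":[0,0,-11],"claw":0},
  {"turn":[0,0,0],"slide":[0,0,-4],"claw":0},
  {"turn":[0,0,0],"slide":[0,0,-1.2],"claw":0},
  {"turn":[0,0,0],"slide":[0,0,0],"claw":0},
])

```text
t: 25.62
eef_pos: [669.6, -155.6, 21.4]
tcp_rot: [3.14, 0.0, 1.572]
ft_force: [-0.3, -0.8, -0.4]
opening: 0.124
grip_force: 30.0
```

jog_arm([
  {"turn":[0,0,0],"slide":[0,0,-0.4],"claw":0},
  {"turn":[0,0,0],"slide":[0,0,0],"claw":45},
  {"turn":[0,0,0],"slide":[0,0,0],"claw":45},
  {"turn":[0,0,0],"slide":[0,0,0],"claw":45},
  {"turn":[0,0,0],"slide":[0,0,30],"claw":45},
])

```text
t: 26.25
eef_pos: [667.9, -155.3, 48.2]
tcp_rot: [-3.138, -0.001, 1.571]
ft_force: [0.4, 0.5, 0.3]
opening: 0.438
grip_force: 0.0
```

jog_arm([
  {"turn":[0,0,0],"slide":[0,0,60],"claw":45},
  {"turn":[0,0,0],"slide":[0,0,50],"claw":45},
  {"turn":[0,0,0],"slide":[-35,45,0],"claw":45},
  {"turn":[0,0,0],"slide":[-35,45,0],"claw":45},
  {"turn":[0,0,0],"slide":[-35,45,0],"claw":45},
])

```text
t: 26.88
eef_pos: [562.8, -19.5, 160.0]
tcp_rot: [3.141, -0.0, 1.571]
ft_force: [0.6, 0.6, -0.2]
opening: 0.453
grip_force: 0.0
```

jog_arm([
  {"turn":[0,0,0],"slide":[-35,40,0],"claw":45},
  {"turn":[0,0,0],"slide":[-35,40,0],"claw":45},
  {"turn":[0,0,0],"slide":[0,0,0],"claw":45},
  {"turn":[0,0,0],"slide":[0,0,0],"claw":45},
])

```text
t: 27.38
eef_pos: [494.7, 59.3, 160.2]
tcp_rot: [3.14, 0.0, 1.572]
ft_force: [0.6, -0.8, -1.2]
opening: 0.45
grip_force: 0.0
```

```bash
python3 - <<'E'
from cell import *
import cv2
a=read_camera("top")["frame"][100:250,60:440];a=cv2.resize(a,(760,300),interpolation=cv2.INTER_CUBIC)
b=read_camera("side")["frame"][110:260+75,90:470];b=cv2.resize(b,(506,300),interpolation=cv2.INTER_CUBIC)
cv2.imwrite("pics/end.png",cv2.vconcat([a,cv2.copyMakeBorder(b,0,0,0,254,0)]));print(state()["ft_force"])
E
```

```text
[-0.16587774 -0.74228844  0.38228147]
```

View pics/end.png

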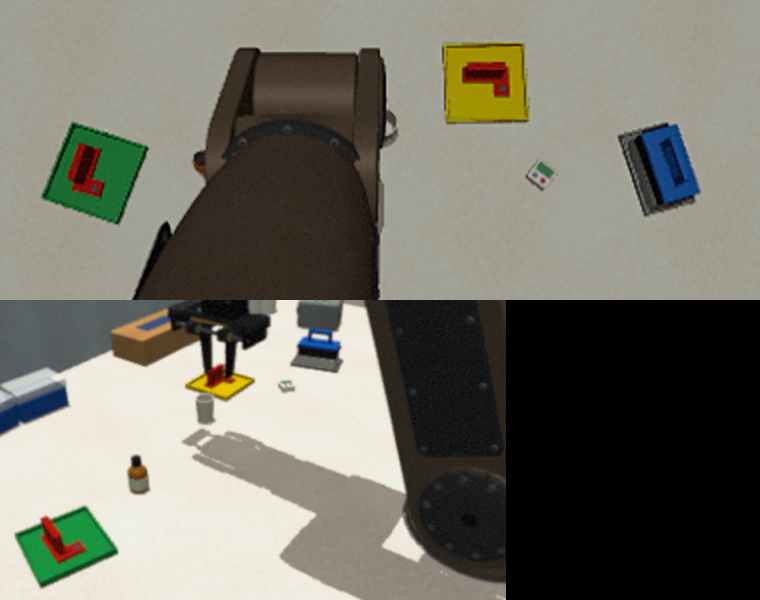

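Both brackets lie flat, ribs up: the left at (85,175) in the green tray, the right at (485,80) in the yellow. The stack is whole in the dock at (665,165), and the bottle and beaker are standing.

```bash
python3 -c "
from cell import *
print(job_done())"
```

```text
the job is handed in; nothing more can be done
None
```

I handed the job in at about 27 s: the block, rack and lid are stacked in the dock about 4 mm off its centre, each bracket lies ribs up in its own tray, and the bottle and beaker are still standing; no verdict came back.

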